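# Unlock the cufflink box with its key

### The arm

A 6-joint arm with a two-finger parallel gripper is mounted at the origin on the work surface. World frame = base frame: x ahead of the robot, y to its left, z up, the work surface at z = 0. Lengths are in m, angles in rad, forces in N, time in s.
With the tool pointing down it reaches from about 0.325 to 0.775 m from the base axis. Payload 9.3 kg.
Tool frame: the origin (TCP) lies between the finger pads; the fingertips stand 25 mm ahead of it and the grasp point (between the pads) lies 6 mm ahead of it; z points along the fingers, y is the direction in which the jaws open and shut (so a half turn about z gives the same grasp; the last joint's range is limited). The gripper opens to 85 mm and grips with 20 to 120 N. Pads are 22 mm wide; open, the fingers measure 114 mm over their backs; the gripper's body (76 mm by 85 mm) begins 54 mm behind the grasp point. The pads swing forward as they close: fully open they stand 13 mm farther back than shut.
Start: joints at [1.148, 0.259, 0.021, 1.334, 0, 1.418], TCP at [0.147, 0.53, 0.256] pointing down, gripper open.
Joint ranges: [-3.04, 3.04], [-0.91, 1.82], [-1.04, 1.36], [-1.92, 1.95], [-1.52, 1.45], [-3.14, 3.14]. Speed limits (rad/s): [2.22, 2.22, 2.79, 3.14, 3.14, 3.14].

### API

Orientations are given as [roll, pitch, yaw] about the fixed x, y, z axes, in that order (R = Rz(yaw) Ry(pitch) Rx(roll)).
In Python, from bench import telemetry, viewer, job_done gives the robot as it stands.
- The arm moves only by the tool drive_tool, never from a script. Its argument "plan" is a list of rows, each a list of 3 entries, a list of its own where there are three numbers: the shift along the tool's x, y, z in cm, then the turn about the tool's z in degrees, then the opening, from 0 (shut) to 1 (fully open). In form: [[[dx, dy, dz], turn, hand], ...]. A call has exactly 10 rows; each row is the pose to reach, as a shift and turn from the pose measured when the call began, along the tool's axes at that moment; what a row does not reach only later rows make up. A row lasts 1/12 s, in which the tool goes at most 41.7 mm and 7.16 degrees, less where a joint would pass 70% of its speed; a pose out of reach is approached as far as the arm can. A call with a gripper value outside its range is refused whole. The fingers move at their own pace and stop on an object; "force" is the grip in N (left out, the last holds). Time passes only in rows, so rows that repeat a pose let the fingers close, or fill a call up. It gives the time, the measured TCP pose, the force and the opening at its end, in the units of the state.
- telemetry.observe(): the state, without advancing time (a new reading comes with each control period).
- viewer.capture(name): name is "scene" or "top" or "wrist"; returns (picture, depth): 420x560x3 uint8, red, green, blue; 420x560 float32, m along the optical axis (not along the pixel's ray), 0 where there is no reading.
- viewer.get_calibration(name): a dict with "K" (3x3 intrinsics, pixels), "k1" (the pictures are not rectified: a ray, as slopes to the right and down, at radius r is drawn at 1 + k1 r^2 times it, then the intrinsics apply), "world_to_cam" (4x4, takes a point from world to camera coordinates). Camera axes: x right, y down, z forward; pixel columns grow to the right and rows downward; lengths in m; the calibration is good to about 2 mm. A picture is of the moment at which its call begins: read the wrist's pose just before it. get_calibration takes no time and is no camera call; for the wrist camera it gives the pose at the moment of the call.
- job_done(): hands the job in, once; it reports no verdict.
Trained networks look in the newest picture that a camera, given by its name, has taken for a name from the list of things; names that differ only in an ending like _2 or _b are one class to them, and where a whole thing is asked for, a point or a joint stands for the part that bears it (a point fixed in the world has none). Each returns a list of dicts, best first, with "confidence" (0 to 1); they miss things now and then, are a little off and sometimes report something else, mostly with a low value. They report only what shows in the picture. A call takes as long as a camera call. They do not tell look-alikes from the thing itself.
- viewer.recognise(target, camera): "bbox" ([left, top, width, height] as shares, 0 to 1, of the picture: columns of its width, rows of its height, round what is visible of it).
- viewer.mark_of(target, camera): "position" ([column, row] as shares, 0 to 1, of the picture: columns of its width, rows of its height: a listed point, or the origin of a listed thing).
The state is a dict: "t": time; "q": joint angles; "dq": joint speeds; "effort": joint torques, N m; "position": TCP position; "tool_rot": TCP orientation; "wrist_force": force on the tool from outside, world axes, zero at the start; "ft_torque": the same for the moment, N m; "opening": finger opening in m.
Only numpy, scipy, OpenCV 4.12 (cv2) and the standard library are available. Lean on these libraries where they do the work, as an engineer would, in place of code of your own. Each camera call takes 0.05 s, during which the arm holds its last target. There are 200 camera calls.

### The job

Take the black-headed key out of its wooden block in the valet tray, push it fully home into the keyhole on top of the locked cufflink box, and turn it about a quarter turn clockwise (seen from above) so that the hidden bolt lets the sprung drawer pop open. Let go and leave the key fully home in the lock and the drawer open; do not disturb the tie bar tray, the collar stay case or the glass dome.

Things in the scene. Friction and masses are not known exactly. Their poses are not given: they have to be found in the camera images.
- key: The upright loose key, 45 g. Origin: centre of the underside of its steel collar (disc 26 mm across, 3 thick, above the origin); z up its long axis. Below the collar: round 5 mm shank, then a flat two-sided bit 13 (x) by 4 (y) mm from 13 to 22 mm below the origin, and a tip 10 by 2.6 mm down to 25 mm below. The same after a half turn about z.
- key_bow (a point): Centre of the key's flat black plastic bow (head), 31 mm above the key's origin, same axes: bow 30 (x) by 9 (y) by 34 mm high (14 to 48 mm above the collar's underside). Pinch it across its 9 mm.
- keyhole (a point): Centre of the keyhole mouth on the top face of the aluminium lock plate (52 x 46 mm), 82 mm above the ledge, 4 mm proud of the box. z up; the slot is 16 mm long along this frame's x, 7 mm wide, with a 3 mm lead-in chamfer. The 10 mm thick plate does not turn; the key turns only when its collar lies on the plate (key origin at this point, within 3 mm), its bit then being below the plate.
- box: The fixed chrome-steel cufflink box, 130 (x) by 150 (y) by 78 mm; origin centre of its underside, directly below the keyhole, same axes as keyhole. The drawer front faces its -x. Once turned, the key is trapped in the lock.
- plug (a joint): Turn of the lock plug (same 16 x 7 mm slot, below the plate) in rad: 0 at the start, in line with the plate's slot; grows clockwise seen from above to a stop at 1.4. Friction about 0.04 N m; stays where left. With the play in the slot the key turns about 0.2 rad before the plug follows. It lifts the hidden bolt, which frees the drawer at about 0.9.
- drawer (a joint): How far the sprung drawer is out, in m: 0 shut and bolted; when the bolt is lifted its spring pushes it out by itself, in about a second, to its stop at 0.03.
- valet: The fixed wooden valet tray, 120 (x) by 150 (y) mm, rim 22 mm high; origin centre of its underside. In its middle is the key block, 50 (x) by 44 (y) mm, top 45 mm above the ledge, with an 18 (x) by 9 (y) mm slot in which the key stands, collar on the block's top; lift the key at least 25 mm straight up to free it.
- tie_bar_tray: Bystander: black acrylic tray 75 (x) by 140 (y) by 18 mm, origin centre of its underside.
- stay_case: Bystander: flat plastic collar stay case 55 (x) by 95 (y) by 21 mm, origin centre of its underside.
- ring_dome: Bystander: small glass dome with a steel knob over a ring dish, on a wooden foot 92 mm across, 82 mm high in all; origin centre of its underside.
Not all that is in view belongs to the job. Leave any red or turquoise look-alike of the key alone.

How it is judged:
By the outcome, as a careful person would: the job done as asked, in the order asked, and still so for the second after the job is handed in, with the robot touching nothing.
It also fails if it takes over 43 s, if anything falls off the work surface, if the arm or the gripper's body presses on something with over 40 N, if the wrist force passes 120 N, or if a joint passes its speed limit or range.

## Working session

There is one attempt and no reset: what is moved stays moved. The work goes in short steps, Python scripts to look and compute and a tool call to move; the robot and the scene stay as the last step left them, time stands still between calls to the robot, and variables do not carry over. Pictures are saved under pics/ and viewed, about 8 in all and at most 12, crops included, and the job is handed in when it is done.

Besides the shell and the picture viewer there is one more tool, called after ">>>" by a JSON object that holds its "fn" and its "kwargs", one argument or row to a line. drive_tool: Moves the arm, as the interface text tells. Its arguments: {"type":"object","properties":{"plan":{"type":"array","items":{"type":"array"}},"force":{"type":"number"}},"required":["plan"]}

```bash
mkdir -p pics; cat > h.py <<'E'
import numpy as np, cv2
from bench import telemetry, viewer, job_done
def cap(n,f=None):
    c=viewer.get_calibration(n); p,d=viewer.capture(n)
    if f: cv2.imwrite('pics/'+f,p[:,:,::-1])
    return c,p,d
def ray(c,u,v):
    K=np.array(c['K']);k=c['k1']
    x=(u-K[0,2])/K[0,0];y=(v-K[1,2])/K[1,1]
    a,b=x,y
    for _ in range(20):
        s=1+k*(a*a+b*b);a,b=x/s,y/s
    W=np.linalg.inv(np.array(c['world_to_cam']))
    return W[:3,3],W[:3,:3]@np.array([a,b,1.])
def at_depth(c,u,v,z): o,r=ray(c,u,v); return o+r*z
def at_z(c,u,v,h): o,r=ray(c,u,v); return o+r*(h-o[2])/r[2]
def proj(c,P):
    q=np.array(c['world_to_cam'])@np.append(P,1); a,b=q[:2]/q[2]; s=1+c['k1']*(a*a+b*b);K=np.array(c['K'])
    return np.array([K[0,0]*a*s+K[0,2],K[1,1]*b*s+K[1,2]])
E
python3 - <<'E'
from h import *
ims=[]
for n in ('scene','top'):
    c,p,d=cap(n,n+'0.png'); np.savez(n+'0.npz',p=p,d=d)
    for t in ('key','key_bow','keyhole','box','valet','tie_bar_tray','stay_case','ring_dome'):
        for r in viewer.mark_of(t,n)[:4]:
            u,v=r['position'];u*=560;v*=420
            z=d[min(int(v),419),min(int(u),559)]
            print(n,t,round(r['confidence'],2),round(u),round(v),at_depth(c,u,v,z).round(3))
    ims.append(p)
s=telemetry.observe();print(s)
print(viewer.get_calibration('top'))
E
```

```text
scene key 0.6 389 230 [0.414 0.154 0.043]
scene key 0.56 328 199 [0.452 0.005 0.027]
scene key 0.55 340 248 [0.531 0.139 0.052]
scene key 0.55 399 300 [0.504 0.278 0.029]
scene key_bow 0.8 398 287 [0.509 0.271 0.066]
scene key_bow 0.73 268 267 [0.669 0.097 0.05 ]
scene key_bow 0.63 325 188 [ 0.458 -0.003  0.059]
scene key_bow 0.56 395 224 [0.407 0.16  0.061]
scene keyhole 0.8 241 150 [ 0.553 -0.191  0.081]
scene box 0.94 241 173 [ 0.591 -0.129  0.076]
scene valet 0.71 340 236 [0.535 0.139 0.092]
scene valet 0.65 342 265 [0.537 0.158 0.023]
scene tie_bar_tray 0.78 274 359 [0.747 0.234 0.004]
scene tie_bar_tray 0.27 242 177 [ 0.594 -0.121  0.071]
scene stay_case 0.69 163 196 [ 0.748 -0.219  0.019]
scene stay_case 0.58 208 279 [0.773 0.057 0.048]
scene ring_dome 0.83 208 281 [0.774 0.06  0.047]
top key 0.67 278 276 [ 0.453 -0.004  0.077]
top key 0.58 213 241 [0.528 0.13  0.049]
top key 0.53 202 301 [0.407 0.147 0.07 ]
top key 0.47 232 179 [0.663 0.091 0.029]
top key_bow 0.71 225 177 [0.663 0.104 0.047]
top key_bow 0.59 200 303 [0.404 0.151 0.074]
top key_bow 0.59 139 255 [0.501 0.274 0.
[... 823 characters left out ...]
010806, 0.25627001]), 'tool_rot': array([ 3.14158809e+00, -1.83680560e-05,  2.87179252e+00]), 'wrist_force': array([ 0.52069612, -0.47250835, -0.11267157]), 'ft_torque': array([ 0.00330151, -0.07334892,  0.00421791]), 'opening': 0.0859638436815092}
{'K': array([[418.73965043,   0.        , 278.85020396],
       [  0.        , 418.73965043, 211.8746738 ],
       [  0.        ,   0.        ,   1.        ]]), 'k1': -0.024030307324560008, 'world_to_cam': array([[-0.0200262 , -0.99979158,  0.00396766,  0.00256801],
       [-0.99017557,  0.01928398, -0.13849355,  0.587685  ],
       [ 0.13838818, -0.00670218, -0.99035539,  0.84745561],
       [ 0.        ,  0.        ,  0.        ,  1.        ]])}
```

```bash
python3 -c "
import cv2,numpy as np
a=[cv2.imread(f'pics/{n}0.png') for n in('scene','top')]
cv2.imwrite('pics/both.png',cv2.resize(np.vstack(a),None,fx=.714,fy=.714))"; echo
```

```text
(no output)
```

View pics/top0.png

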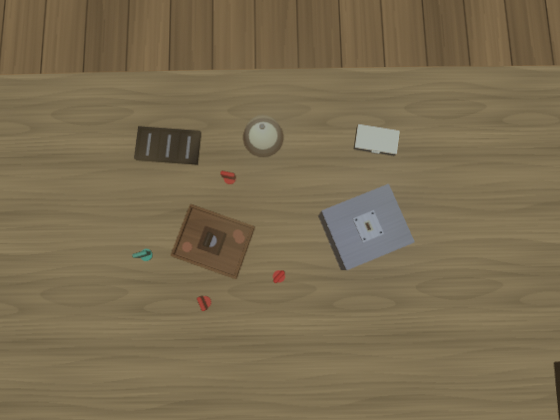

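View pics/scene0.png

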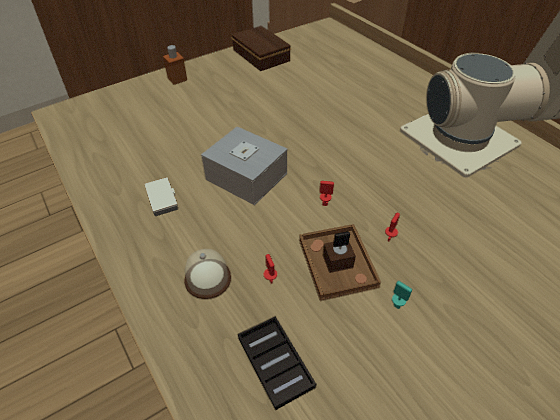

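The top view shows five upright keys: red at (228,177), (204,303) and (279,276), turquoise at (144,255), and the black-headed one at (212,240) standing in the valet block. Only the last matches "black, in the wooden block". I'll enlarge it and measure the yaws.

```bash
python3 - <<'E'
from h import *
D={n:np.load(n+'0.npz') for n in('scene','top')}
a=D['scene']['p'][215:305,290:390];b=D['top']['p'][195:285,165:265];e=D['top']['p'][180:275,317:417]
f=lambda x:cv2.resize(x,(390,390),interpolation=cv2.INTER_CUBIC)
cv2.imwrite('pics/crop1.png',np.hstack([cv2.resize(x,(266,266),interpolation=cv2.INTER_CUBIC) for x in(a,b,e)])[:,:,::-1])
for n in D:
    c=viewer.get_calibration(n);d=D[n]['d']
    v,u=np.mgrid[:420,:560]; K=np.array(c['K']);
    pts=cv2.undistortPoints(np.stack([u,v],-1).reshape(-1,1,2).astype(float),K,np.array([c['k1'],0,0,0.])).reshape(-1,2)
    X=np.c_[pts,np.ones(len(pts))]*d.reshape(-1,1); W=np.linalg.inv(c['world_to_cam']); P=X@W[:3,:3].T+W[:3,3]
    P=P[d.ravel()>0]
    def rect(m,s):
        q=P[m]; r=cv2.minAreaRect(q[:,:2].astype(np.float32)); print(n,s,len(q),np.round(r[0],4),np.round(r[1],4),round(r[2],1),'z',q[:,2].min().round(3),q[:,2].max().round(3),'mean',q.mean(0).round(4))
        if len(q)>2:
            w,V=np.linalg.eigh(np.cov(q[:,:2].T));print('   pca',np.degrees(np.arctan2(V[1,1],V[0,1])).round(1),np.sqrt(w).round(4))
    near=lambda x,y,R:np.hypot(P[:,0]-x,P[:,1]-y)<R
    rect(near(.552,-.19,.13)&(P[:,2]>.07)&(P[:,2]<.09),'box')
    rect(near(.53,.13,.05)&(P[:,2]>.065)&(P[:,2]<.11),'bow')
    rect(near(.53,.13,.1)&(P[:,2]>.016)&(P[:,2]<.03),'rim')
s=telemetry.observe();c=viewer.get_calibration('wrist')
from scipy.spatial.transform import Rotation as R
T=np.eye(4);T[:3,:3]=R.from_euler('xyz',s['tool_rot']).as_matrix();T[:3,3]=s['position']
print('cam in tool',(np.linalg.inv(T)@np.linalg.inv(c['world_to_cam'])).round(3),c['K'][0])
E
```

```text
scene box 2588 [ 0.5499 -0.1876] [0.1347 0.1537] 20.4 z 0.07 0.086 mean [ 0.5525 -0.181   0.0775]
   pca 109.5 [0.0389 0.0444]
scene bow 189 [0.5302 0.1371] [0.0105 0.0306] 67.2 z 0.065 0.094 mean [0.5317 0.1384 0.0826]
   pca 156.7 [0.0023 0.0087]
scene rim 959 [0.5306 0.1372] [0.1519 0.1213] 69.6 z 0.016 0.03 mean [0.5343 0.1434 0.0208]
   pca 69.6 [0.0439 0.0543]
top box 4750 [ 0.5509 -0.1875] [0.1304 0.1513] 20.8 z 0.07 0.087 mean [ 0.5499 -0.1865  0.0793]
   pca 110.3 [0.0377 0.0439]
top bow 99 [0.5305 0.1363] [0.0097 0.0293] 68.1 z 0.065 0.097 mean [0.5298 0.1349 0.0883]
   pca 157.3 [0.0028 0.0085]
top rim 725 [0.5317 0.1365] [0.151  0.1202] 69.5 z 0.016 0.03 mean [0.5306 0.1358 0.0221]
   pca 64.8 [0.0467 0.0563]
cam in tool [[ 0.    -0.956 -0.294  0.074]
 [ 1.     0.     0.001 -0.   ]
 [-0.001 -0.294  0.956 -0.117]
 [ 0.     0.     0.     1.   ]] [323.59031167   0.         273.12878129]
```

View pics/crop1.png

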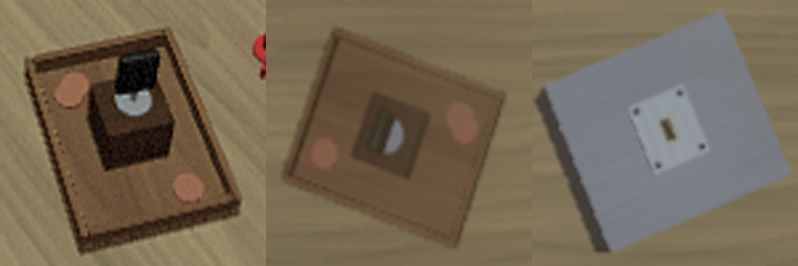

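The crop confirms the black-headed key in the wooden block, with its bow's long axis at about 158°. The box's slot axis is at about 20.6° and the keyhole at about (0.550, -0.1875). Now going above the key.

>>> {"fn": "drive_tool", "kwargs": {
  "plan": [
    [[-3.4,-2.0,0.4],1,1],
    [[-6.8,-4.0,0.8],2,1],
    [[-10.2,-5.9,1.2],3,1],
    [[-13.5,-7.9,1.6],4,1],
    [[-16.9,-9.9,2.0],5,1],
    [[-20.3,-11.9,2.4],6,1],
    [[-23.7,-13.8,2.8],6,1],
    [[-27.1,-15.8,3.2],6,0.6],
    [[-30.5,-17.8,3.6],6,0.6],
    [[-33.9,-19.8,4.0],6,0.6]
  ],
  "force": 60
}}

```text
t: 1.73
position: [0.4216, 0.2472, 0.2163]
tool_rot: [3.141, 0.0, 2.767]
wrist_force: [0.7, 0.4, -0.7]
opening: 0.0524
```

```bash
cat >> h.py <<'E'
def go(x,y,z,yawdeg):
    from scipy.spatial.transform import Rotation as R
    s=telemetry.observe();M=R.from_euler('xyz',s['tool_rot']).as_matrix()
    d=M.T@(np.array([x,y,z])-s['position'])*100
    yaw=np.degrees(np.arctan2(M[1,0],M[0,0])); t=(yaw-yawdeg+180)%360-180
    print('t',round(s['t'],2),'pos',s['position'].round(4),'yaw',round(yaw,2),'q',s['q'].round(2),'F',s['wrist_force'].round(1),'M',s['ft_torque'].round(2),'open',round(s['opening'],4))
    print('  shift cm',d.round(2),'turn',t.round(1))
E
python3 -c "
from h import *
go(.5303,.1367,.20,158.5)"
```

```text
t 1.73 pos [0.4216 0.2472 0.2163] yaw 158.54 q [ 0.36  0.17 -0.2   1.2   0.    0.73] F [ 0.7  0.4 -0.7] M [ 0.01  0.01 -0.01] open 0.0524
  shift cm [-14.16  -6.31   1.64] turn 0.0
```

>>> {"fn": "drive_tool", "kwargs": {
  "plan": [
    [[-3.5,-1.6,0.4],0,0.6],
    [[-7.1,-3.2,0.8],0,0.6],
    [[-10.6,-4.7,1.2],0,0.6],
    [[-14.2,-6.3,1.6],0,0.6],
    [[-14.2,-6.3,1.6],0,0.6],
    [[-14.2,-6.3,1.6],0,0.6],
    [[-14.2,-6.3,1.6],0,0.6],
    [[-14.2,-6.3,1.6],0,0.6],
    [[-14.2,-6.3,1.6],0,0.6],
    [[-14.2,-6.3,1.6],0,0.6]
  ]
}}

```text
t: 2.57
position: [0.5302, 0.1376, 0.2008]
tool_rot: [3.141, 0.001, 2.769]
wrist_force: [0.2, 0.8, -0.1]
opening: 0.0511
```

```bash
python3 - <<'E'
from h import *
c,p,d=cap('wrist','w1.png'); 
for t in('key','key_bow'): 
    for r in viewer.mark_of(t,'wrist')[:2]:
        u,v=np.array(r['position'])*[560,420]; print(t,r['confidence'],u,v,at_z(c,u,v,.045 if t=='key' else .076).round(4))
v,u=np.mgrid[:420,:560]
pts=cv2.undistortPoints(np.stack([u,v],-1).reshape(-1,1,2).astype(float),np.array(c['K']),np.array([c['k1'],0,0,0.])).reshape(-1,2)
W=np.linalg.inv(c['world_to_cam']);P=(np.c_[pts,np.ones(len(pts))]*d.reshape(-1,1))@W[:3,:3].T+W[:3,3]
m=(d.ravel()>0)&(np.hypot(P[:,0]-.53,P[:,1]-.1367)<.03)
for lo,hi in((.062,.1),(.088,.1),(.04,.046)):
    q=P[m&(P[:,2]>lo)&(P[:,2]<hi)];r=cv2.minAreaRect(q[:,:2].astype(np.float32));print(lo,len(q),np.round(r[0],4),np.round(r[1],4),r[2],q[:,2].max())
go(.5303,.1367,.082,158.5)
E
```

```text
key 0.97 230.10399999999998 51.282000000000004 [0.408  0.1503 0.045 ]
key 0.79 270.592 196.518 [0.5263 0.1371 0.045 ]
key_bow 0.94 285.37600000000003 343.97999999999996 [0.6507 0.1026 0.076 ]
key_bow 0.9 225.624 42.504 [0.4079 0.1513 0.076 ]
0.062 549 [0.53   0.1355] [0.009  0.0295] 68.2662582397461 0.0943279195519876
0.088 458 [0.5301 0.1355] [0.009  0.0292] 68.18241882324219 0.0943279195519876
0.04 1865 [0.5314 0.1354] [0.0442 0.0503] 69.45874786376953 0.04599992062373087
t 2.72 pos [0.5304 0.1373 0.2007] yaw 158.6 q [ 0.1   0.28 -0.1   1.2   0.    0.47] F [ 0.2  0.5 -0.1] M [0.04 0.01 0.05] open 0.0512
  shift cm [ 0.   -0.06 11.87] turn 0.1
```

View pics/w1.png

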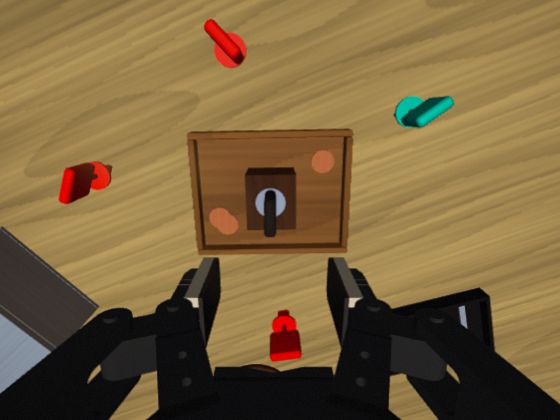

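The black key stands in its block at about pixel (270,205). It measures (0.530, 0.1355) at yaw 158.2°. Descending.

>>> {"fn": "drive_tool", "kwargs": {
  "plan": [
    [[0,-0.15,2.5],0.3,0.6],
    [[0,-0.15,5],0.3,0.6],
    [[0,-0.15,7],0.3,0.6],
    [[0,-0.15,8.5],0.3,0.6],
    [[0,-0.15,10],0.3,0.6],
    [[0,-0.15,11],0.3,0.6],
    [[0,-0.15,11.8],0.3,0.6],
    [[0,-0.15,11.8],0.3,0.6],
    [[0,-0.15,11.8],0.3,0.6],
    [[0,-0.15,11.8],0.3,0.6]
  ]
}}

```text
t: 3.55
position: [0.5304, 0.136, 0.0835]
tool_rot: [3.14, 0.002, 2.763]
wrist_force: [-0.0, 0.4, -0.8]
opening: 0.0508
```

>>> {"fn": "drive_tool", "kwargs": {
  "plan": [
    [[0,0,0],0,0.4],
    [[0,0,0],0,0.25],
    [[0,0,0],0,0.1],
    [[0,0,0],0,0],
    [[0,0,0],0,0],
    [[0,0,0],0,0],
    [[0,0,0],0,0],
    [[0,0,0],0,0],
    [[0,0,0],0,0],
    [[0,0,0],0,0]
  ],
  "force": 60
}}

```text
t: 4.38
position: [0.5307, 0.136, 0.084]
tool_rot: [3.14, 0.003, 2.763]
wrist_force: [-1.5, 0.5, 6.3]
opening: 0.0085
```

```bash
python3 -c "
from h import *
go(.530,.1355,.122,158.2)"
```

```text
t 4.38 pos [0.5307 0.136  0.084 ] yaw 158.31 q [ 0.1   0.36 -0.29  0.91  0.    0.48] F [-1.5  0.5  6.3] M [-0.02  0.13  0.01] open 0.0085
  shift cm [ 0.04 -0.07 -3.8 ] turn 0.1
```

>>> {"fn": "drive_tool", "kwargs": {
  "plan": [
    [[0,0,-0.7],0,0],
    [[0,0,-1.6],0,0],
    [[0,0,-2.6],0,0],
    [[0,0,-3.8],0,0],
    [[0,0,-5.2],0,0],
    [[0,0,-6.8],0,0],
    [[0,0,-8.2],0,0],
    [[0,0,-9],0,0],
    [[0,0,-9],0,0],
    [[0,0,-9],0,0]
  ]
}}

```text
t: 5.22
position: [0.5305, 0.136, 0.1743]
tool_rot: [3.14, 0.003, 2.763]
wrist_force: [0.7, 0.4, -0.8]
opening: 0.008
```

```bash
python3 -c "
from h import *
go(.5505,-.1875,.172,200.6)"
```

```text
t 5.22 pos [0.5305 0.136  0.1743] yaw 158.31 q [ 0.1   0.29 -0.15  1.13  0.    0.48] F [ 0.7  0.4 -0.8] M [-0.02 -0.04 -0.02] open 0.008
  shift cm [-13.81 -29.32   0.22] turn -42.3
```

```bash
python3 -c "
from h import *
go(.597,-.170,.172,200.6)"
```

```text
t 5.22 pos [0.5305 0.136  0.1743] yaw 158.31 q [ 0.1   0.29 -0.15  1.13  0.    0.48] F [ 0.7  0.4 -0.8] M [-0.02 -0.04 -0.02] open 0.008
  shift cm [-17.49 -25.97   0.24] turn -42.3
```

>>> {"fn": "drive_tool", "kwargs": {
  "plan": [
    [[-1.2,-1.8,0],-5,0],
    [[-3.4,-5.0,0],-10,0],
    [[-5.5,-8.2,0],-15,0],
    [[-7.6,-11.3,0],-20,0],
    [[-9.7,-14.5,0],-25,0],
    [[-11.9,-17.7,0],-30,0],
    [[-14.0,-20.8,0],-35,0],
    [[-15.8,-23.5,0.1],-40,0],
    [[-17.0,-25.3,0.2],-42.3,0],
    [[-17.5,-26.0,0.2],-42.3,0]
  ]
}}

```text
t: 6.05
position: [0.5969, -0.1734, 0.1705]
tool_rot: [3.141, 0.002, -2.783]
wrist_force: [0.3, 1.1, 0.0]
opening: 0.0085
```

>>> {"fn": "drive_tool", "kwargs": {
  "plan": [
    [[0,0,0],0,0],
    [[0,0,0],0,0],
    [[0,0,0],0,0],
    [[0,0,0],0,0],
    [[0,0,0],0,0],
    [[0,0,0],0,0],
    [[0,0,0],0,0],
    [[0,0,0],0,0],
    [[0,0,0],0,0],
    [[0,0,0],0,0]
  ]
}}

```text
t: 6.88
position: [0.5969, -0.1733, 0.1706]
tool_rot: [3.141, 0.002, -2.783]
wrist_force: [-0.3, -0.2, -0.3]
opening: 0.0084
```

```bash
python3 - <<'E'
from h import *
go(.5505,-.1875,.172,200.6)
c,p,d=cap('wrist','w2.png'); np.savez('w2.npz',p=p,d=d,**{k:np.array(x) for k,x in c.items()})
for t in('keyhole','key'): 
    for r in viewer.mark_of(t,'wrist')[:2]:
        u,v=np.array(r['position'])*[560,420]; print(t,r['confidence'],u,v,at_z(c,u,v,.082).round(4),d[int(v),int(u)])
v,u=np.mgrid[:420,:560]
pts=cv2.undistortPoints(np.stack([u,v],-1).reshape(-1,1,2).astype(float),np.array(c['K']),np.array([c['k1'],0,0,0.])).reshape(-1,2)
W=np.linalg.inv(c['world_to_cam']);P=(np.c_[pts,np.ones(len(pts))]*d.reshape(-1,1))@W[:3,:3].T+W[:3,3]
m=(d.ravel()>0)&(np.hypot(P[:,0]-.5505,P[:,1]+.1875)<.05)&(P[:,2]<.09)
print(np.histogram(P[m][:,2],bins=np.arange(.05,.092,.002)))
for lo,hi in((.0805,.085),(.04,.075)):
    q=P[m&(P[:,2]>lo)&(P[:,2]<hi)]
    r=cv2.minAreaRect(q[:,:2].astype(np.float32));print(lo,len(q),np.round(r[0],4),np.round(r[1],4),r[2],np.median(q,0).round(4))
E
```

```text
t 6.88 pos [ 0.5969 -0.1733  0.1706] yaw -159.43 q [-0.42  0.41  0.03  1.19  0.   -0.78] F [-0.3 -0.2 -0.3] M [-0.02  0.05  0.03] open 0.0084
  shift cm [ 4.84  0.3  -0.15] turn -0.0
keyhole 0.93 278.824 154.98 [ 0.5508 -0.187   0.082 ] 0.27585453
key 0.81 541.576 109.998 [ 0.4688 -0.0468  0.082 ] 0.24534605
key 0.73 500.696 359.09999999999997 [0.6375 0.0313 0.082 ] 0.31656334
(array([    0,     0,     6,     4,     0,    10,     1,     6,     3,
           7,     3,     8,   315, 10868,  2268,  4490,   912,     1,
           0,     0]), array([0.05 , 0.052, 0.054, 0.056, 0.058, 0.06 , 0.062, 0.064, 0.066,
       0.068, 0.07 , 0.072, 0.074, 0.076, 0.078, 0.08 , 0.082, 0.084,
       0.086, 0.088, 0.09 ]))
0.0805 4878 [ 0.5512 -0.1884] [0.0517 0.0461] 20.72458839416504 [ 0.5497 -0.1888  0.0814]
0.04 56 [ 0.5366 -0.2063] [0.0555 0.0313] 19.546337127685547 [ 0.5583 -0.1859  0.0661]
```

View pics/w2.png

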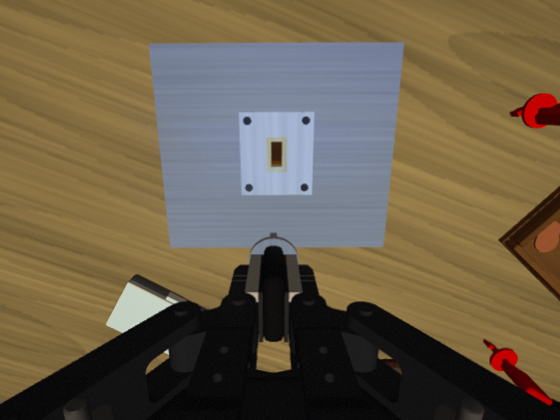

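The held key shows at about (273,250), with its bit nub at (273,236); the keyhole is at (277,154). Next I'll measure the slot and the key's offset in hand at pixel level.

```bash
python3 - <<'E'
from h import *
from scipy.spatial.transform import Rotation as R
z=np.load('w2.npz');c={k:z[k] for k in('K','k1','world_to_cam')};c['k1']=float(c['k1']);p=z['p'].astype(int)
roi=np.zeros(p.shape[:2],bool);roi[125:190,250:305]=1
for name,m in(('brass',roi&(p[...,2]<p[...,0]-12)),('dark',roi&(p[...,0]<120)&(p[...,2]<p[...,0]-12))):
    v,u=np.nonzero(m);q=np.array([at_z(c,a,b,.082 if name=='brass' else .079)[:2] for a,b in zip(u,v)],np.float32)
    r=cv2.minAreaRect(q);print(name,len(u),u.mean().round(1),v.mean().round(1),np.round(r[0],4),np.round(r[1],4),r[2])
s=telemetry.observe();M=R.from_euler('xyz',s['tool_rot']).as_matrix()
img=z['p'][215:275,240:310,::-1].copy();S=10
img=cv2.resize(img,None,fx=S,fy=S,interpolation=cv2.INTER_CUBIC)
t0=s['position']
def pt(x,y,zz): return ((proj(c,t0+M@np.array([x,y,zz]))-[240,215]+.5)*S).astype(int)
off=.039
for a in np.linspace(0,6.28,60): cv2.circle(img,tuple(int(i) for i in pt(.013*np.cos(a),.013*np.sin(a),off-.003)),2,(0,0,255),-1)
for x,y,zz in((.005,.0013,off+.025),(.005,-.0013,off+.025),(.0065,.002,off+.022),(.0065,-.002,off+.022),(.0065,.002,off+.013),(.0065,-.002,off+.013)):cv2.circle(img,tuple(int(i) for i in pt(x,y,zz)),4,(0,255,0),-1)
for x in(.015,-.015):
  for y in(.0045,-.0045): cv2.circle(img,tuple(int(i) for i in pt(x,y,off-.048)),4,(255,255,0),-1)
cv2.imwrite('pics/key2.png',img)
go(.551,-.1878,.16,200.7)
E
```

```text
brass 522 276.2 151.5 [ 0.5513 -0.1887] [0.0208 0.0113] 21.207305908203125
dark 268 276.0 153.7 [ 0.5513 -0.1887] [0.0152 0.0065] 20.592248916625977
t 7.03 pos [ 0.5969 -0.1735  0.1705] yaw -159.44 q [-0.42  0.41  0.03  1.19  0.   -0.78] F [-0.1  0.3 -0.9] M [-0.02 -0.   -0.06] open 0.0086
  shift cm [4.8  0.27 1.04] turn -0.1
```

View pics/key2.png

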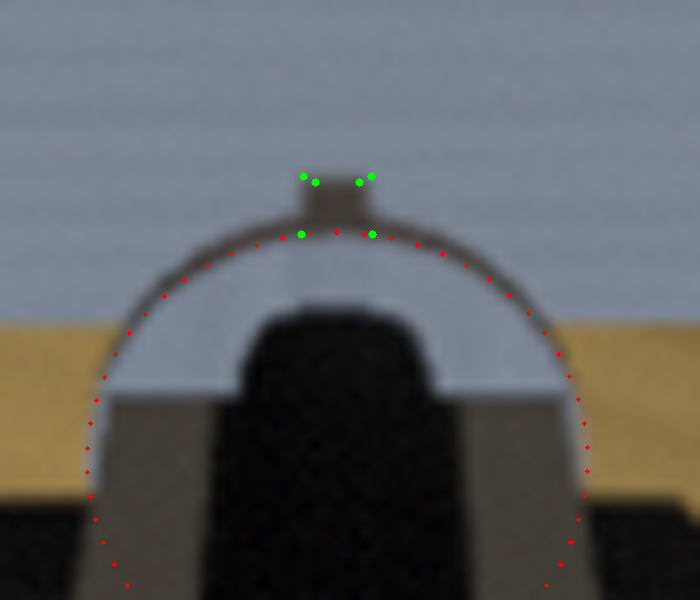

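The key sits in hand as modelled (overlay agrees to under 1 mm). The slot measures (0.5513, -0.1887) at yaw 20.7°. Moving over it, with the tip just above the plate.

>>> {"fn": "drive_tool", "kwargs": {
  "plan": [
    [[1,0.05,0],0,0],
    [[2.2,0.1,0],0,0],
    [[3.4,0.15,0.2],0,0],
    [[4.3,0.18,0.8],0,0],
    [[4.8,0.18,1.3],0,0],
    [[4.8,0.18,1.85],0,0],
    [[4.8,0.18,1.85],0,0],
    [[4.8,0.18,1.85],0,0],
    [[4.8,0.18,1.85],0,0],
    [[4.8,0.18,1.85],0,0]
  ]
}}

```text
t: 7.87
position: [0.5518, -0.1885, 0.152]
tool_rot: [3.142, 0.002, -2.782]
wrist_force: [0.2, 0.3, -0.8]
opening: 0.0081
```

```bash
python3 - <<'E'
from h import *
go(.5513,-.1887,.121,200.7)
E
```

```text
t 7.87 pos [ 0.5518 -0.1885  0.152 ] yaw -159.42 q [-0.47  0.36 -0.1   1.11  0.   -0.83] F [ 0.2  0.3 -0.8] M [ 0.04  0.01 -0.  ] open 0.0081
  shift cm [0.06 0.   3.1 ] turn -0.1
```

Aligned to 0.6 mm. Lowering it through the chamfer and halfway in first.

>>> {"fn": "drive_tool", "kwargs": {
  "plan": [
    [[0.06,0,0.2],0,0],
    [[0.06,0,0.4],0,0],
    [[0.06,0,0.6],0,0],
    [[0.06,0,0.8],0,0],
    [[0.06,0,1.0],0,0],
    [[0.06,0,1.2],0,0],
    [[0.06,0,1.4],0,0],
    [[0.06,0,1.6],0,0],
    [[0.06,0,1.6],0,0],
    [[0.06,0,1.6],0,0]
  ]
}}

```text
t: 8.7
position: [0.5512, -0.1887, 0.1359]
tool_rot: [3.141, 0.002, -2.782]
wrist_force: [0.8, 0.2, 0.5]
opening: 0.0082
```

```bash
python3 - <<'E'
from h import *
go(.5513,-.1887,.121,200.7)
E
```

```text
t 8.7 pos [ 0.5512 -0.1887  0.1359] yaw -159.42 q [-0.47  0.37 -0.13  1.07  0.   -0.83] F [0.8 0.2 0.5] M [-0.01  0.02  0.03] open 0.0082
  shift cm [-0.01  0.    1.49] turn -0.1
```

>>> {"fn": "drive_tool", "kwargs": {
  "plan": [
    [[0,0,0.2],0,0],
    [[0,0,0.4],0,0],
    [[0,0,0.6],0,0],
    [[0,0,0.8],0,0],
    [[0,0,1.0],0,0],
    [[0,0,1.2],0,0],
    [[0,0,1.35],0,0],
    [[0,0,1.5],0,0],
    [[0,0,1.55],0,0],
    [[0,0,1.55],0,0]
  ]
}}

```text
t: 9.53
position: [0.5512, -0.1887, 0.121]
tool_rot: [-3.141, 0.003, -2.782]
wrist_force: [-3.0, 0.9, 4.3]
opening: 0.0082
```

```bash
python3 - <<'E'
from h import *
go(.5513,-.1887,.121,200.7)
E
```

```text
t 9.53 pos [ 0.5512 -0.1887  0.121 ] yaw -159.42 q [-0.47  0.38 -0.15  1.03  0.   -0.83] F [-3.   0.9  4.3] M [0.18 0.42 0.05] open 0.0082
  shift cm [-0.01 -0.   -0.  ] turn -0.1
```

The collar is on the plate (z as expected, 4 N contact). Turning clockwise.

>>> {"fn": "drive_tool", "kwargs": {
  "plan": [
    [[0,0,0.05],6,0],
    [[0,0,0.05],12,0],
    [[0,0,0.05],18,0],
    [[0,0,0.05],24,0],
    [[0,0,0.05],30,0],
    [[0,0,0.05],36,0],
    [[0,0,0.05],42,0],
    [[0,0,0.05],48,0],
    [[0,0,0.05],54,0],
    [[0,0,0.05],60,0]
  ]
}}

```text
t: 10.37
position: [0.5516, -0.189, 0.121]
tool_rot: [3.139, 0.003, 2.449]
wrist_force: [-0.4, -0.8, 3.3]
opening: 0.0085
```

```bash
python3 - <<'E'
from h import *
go(.5513,-.1887,.121,114.7)
E
```

```text
t 10.37 pos [ 0.5516 -0.189   0.121 ] yaw 140.29 q [-0.47  0.38 -0.15  1.03  0.    0.22] F [-0.4 -0.8  3.3] M [-0.22  0.06  0.09] open 0.0085
  shift cm [ 0.04  0.   -0.  ] turn 25.6
```

>>> {"fn": "drive_tool", "kwargs": {
  "plan": [
    [[0,0,0.05],5,0],
    [[0,0,0.05],10,0],
    [[0,0,0.05],15,0],
    [[0,0,0.05],20,0],
    [[0,0,0.05],25,0],
    [[0,0,0.05],26,0],
    [[0,0,0.05],26,0],
    [[0,0,0.05],26,0],
    [[0,0,0.05],26,0],
    [[0,0,0.05],26,0]
  ]
}}

```text
t: 11.2
position: [0.5515, -0.1893, 0.121]
tool_rot: [3.139, 0.003, 1.997]
wrist_force: [-2.8, -0.6, 5.4]
opening: 0.0081
```

```bash
python3 - <<'E'
from h import *
go(.5513,-.1887,.121,114.7)
for n in('top','scene'):
    c,p,d=cap(n); np.savez(n+'1.npz',p=p,d=d)
    d0=np.load(n+'0.npz')['d']
c,p,d=cap('scene')
a=np.load('scene0.npz')['p'][110:220,180:310];b=p[110:220,180:310]
cv2.imwrite('pics/turn.png',cv2.resize(np.hstack([a,b]),None,fx=3,fy=3,interpolation=cv2.INTER_CUBIC)[:,:,::-1])
E
```

```text
t 11.2 pos [ 0.5515 -0.1893  0.121 ] yaw 114.41 q [-0.47  0.38 -0.15  1.03  0.    0.67] F [-2.8 -0.6  5.4] M [-0.32  0.67 -0.04] open 0.0081
  shift cm [ 0.06  0.01 -0.  ] turn -0.3
```

View pics/turn.png

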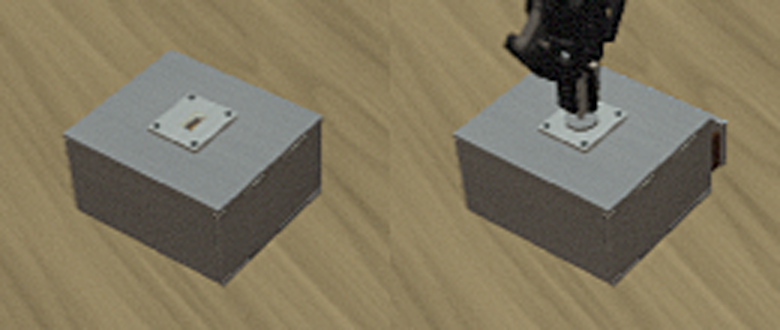

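The drawer shows out at the far -x side, around (718,145) in the crop. Releasing, then retreating.

>>> {"fn": "drive_tool", "kwargs": {
  "plan": [
    [[0,0,0],0,0],
    [[0,0,0],0,0],
    [[0,0,0],0,0.2],
    [[0,0,0],0,0.3],
    [[0,0,0],0,0.4],
    [[0,0,0],0,0.5],
    [[0,0,0],0,0.5],
    [[0,0,0],0,0.5],
    [[0,0,0],0,0.5],
    [[0,0,0],0,0.5]
  ],
  "force": 20
}}

```text
t: 12.18
position: [0.5515, -0.1893, 0.121]
tool_rot: [3.139, 0.003, 1.997]
wrist_force: [-0.5, 0.1, -0.2]
opening: 0.0431
```

>>> {"fn": "drive_tool", "kwargs": {
  "plan": [
    [[0,0,-0.5],0,0.5],
    [[0,0,-1.5],0,0.5],
    [[0,0,-3],0,0.5],
    [[0,0,-5],0,0.5],
    [[0,0,-7],0,0.5],
    [[0,0,-9],0,0.5],
    [[0,0,-11],0,0.5],
    [[-2,0,-13],0,0.5],
    [[-4,0,-13],0,0.5],
    [[-5,0,-13],0,0.5]
  ]
}}

```text
t: 13.02
position: [0.5727, -0.2363, 0.2533]
tool_rot: [3.137, 0.006, 1.997]
wrist_force: [-0.1, -0.8, -0.9]
opening: 0.0428
```

```bash
python3 - <<'E'
from h import *
go(.5513,-.1887,.121,114.7)
c,p,d=cap('wrist')
ks=cap('scene')[1]
v,u=np.mgrid[:420,:560]
pts=cv2.undistortPoints(np.stack([u,v],-1).reshape(-1,1,2).astype(float),np.array(c['K']),np.array([c['k1'],0,0,0.])).reshape(-1,2)
W=np.linalg.inv(c['world_to_cam']);P=(np.c_[pts,np.ones(len(pts))]*d.reshape(-1,1))@W[:3,:3].T+W[:3,3]
k=(d.ravel()>0)&(np.hypot(P[:,0]-.5513,P[:,1]+.1887)<.035)
q=P[k&(P[:,2]>.1)&(P[:,2]<.15)];r=cv2.minAreaRect(q[:,:2].astype(np.float32));print('bow (expect top .130)',np.percentile(q[:,2],[50,95,100]).round(4),np.round(r[0],4),np.round(r[1],4),r[2])
q=P[k&(P[:,2]>.0835)&(P[:,2]<.1)&(np.hypot(P[:,0]-.5513,P[:,1]+.1887)<.013)];print('collar top (expect .085)',len(q),np.median(q[:,2]).round(4))
ax=np.array([np.cos(np.radians(20.7)),np.sin(np.radians(20.7))]);rel=P[:,:2]-[.5513,-.1887]
a=rel@ax;b=rel@[-ax[1],ax[0]]
q=a[(d.ravel()>0)&(abs(b)<.05)&(P[:,2]>.03)&(P[:,2]<.08)&(a<-.06)&(a>-.13)]; print('front extent (shut -65mm)',np.percentile(q,[0,1,5]).round(4) if len(q) else None)
cv2.imwrite('pics/fin.png',np.hstack([p,cv2.resize(ks[90:230,160:320],(480,420),interpolation=cv2.INTER_CUBIC)])[:,:,::-1][:, :1040])
im=cv2.imread('pics/fin.png');cv2.imwrite('pics/fin.png',cv2.resize(im,(790,319)))
E
```

```text
t 13.02 pos [ 0.5727 -0.2363  0.2533] yaw 114.39 q [-0.53  0.38  0.18  1.37  0.    0.62] F [-0.1 -0.8 -0.9] M [ 0.03  0.02 -0.05] open 0.0428
  shift cm [ 5.3  -0.05 13.2 ] turn -0.3
bow (expect top .130) [0.1288 0.1302 0.1308] [ 0.552 -0.189] [0.009 0.03 ] 26.85875701904297
collar top (expect .085) 301 0.0844
front extent (shut -65mm) [-0.0949 -0.0944 -0.0937]
```

View pics/fin.png

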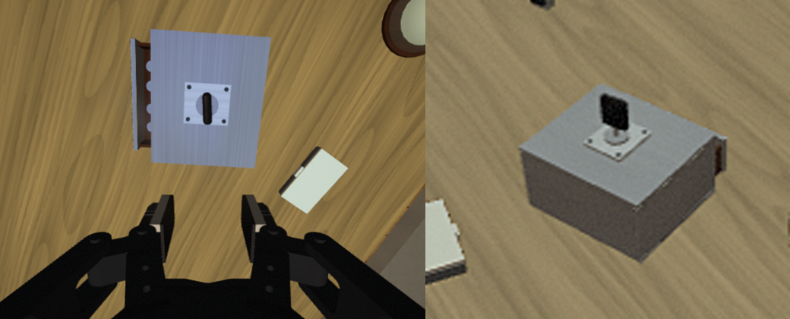

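The picture shows the key upright and home in the plate at (207,107), and the drawer fully out (about 30 mm) at (142,95). Nothing else has moved. Handing in.

```bash
python3 -c "
from h import *
print(job_done())"
```

```text
the job is handed in; nothing more can be done
None
```

The cufflink box is open: I took the black-headed key from its block, pushed it home in the keyhole and turned it clockwise. I then let go and moved the arm clear. The job was handed in at about 13 s of the 43 s allowed.

The last checks, taken after the gripper was clear:
- **Key fully home:** the collar's top reads 84.4 mm against 85 mm expected, and the bow's top about 130 mm, as expected.
- **Turn:** the key stands about 84° from the slot.
- **Drawer:** it is out about 30 mm, which is its stop.
- **Force:** wrist force readings stayed under about 7 N.
- **Bystanders:** the arm went nowhere near the tie bar tray. The collar stay case and glass dome looked in place in the last picture, but I did not measure them.

None of the final checks failed or disagreed.

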